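Fit a third drum cheese between two on the board

ROBOT

A 7-joint arm with a two-finger parallel gripper is mounted at the origin on a cart in front of the work surface, level with it; the furniture and walls round the work are solid. World frame = base frame: x ahead of the robot, y to its left, z up, the work surface at z = 0. Lengths are in mm, angles in rad, forces in N, time in s.
With the tool pointing down it reaches from about 400 to 875 mm from the base axis. Payload 6.5 kg.
Tool frame: the origin (TCP) lies between the finger pads; the fingertips stand r.nose_length ahead of it and the grasp point (between the pads) lies 11 mm behind it (r.nose_length is the distance from the TCP to the fingertips, in mm); z points along the fingers, y is the line along which they close (so a half turn about z gives the same grasp; the last joint's range is limited). The gripper opens to 85 mm and grips with 20 to 120 N. Pads are 22 mm wide; open, the fingers measure 114 mm over their backs; the gripper's body (76 mm by 85 mm) begins 54 mm behind the grasp point. The pads swing forward as they close: fully open they stand 13 mm farther back than shut.
Start: joints at [1.092, 0.536, -0.004, 1.538, 0.003, 1.067, -0.071], TCP at [260.759, -595.395, 239.29] pointing down, gripper open.
Joint ranges: [-2.7, 2.7], [-0.37, 2.16], [-1.27, 1.26], [0.24, 2.4], [-1.31, 4.45], [0.19, 1.91], [-2.76, 2.76]. Speed limits (rad/s): [2.39, 2.39, 3.14, 3.14, 3.14, 3.14, 3.14].

INTERFACE

Orientations are given as a rotation vector (axis times angle).
In Python, from cell import sensors, viewer, job_done, r gives the robot as it stands.
- The arm moves only by the tool apply_moves, never from a script. Its argument "steps" is a list of rows, each an object of numbers: "dx", "dy", "dz": the shift along the world's x, y, z in units of 40 mm (1.0 is 40 mm); "wx", "wy", "wz": the turn, a rotation vector about the world's x, y, z in units of 5 degrees (1.0 is 5 degrees). A call has exactly 8 rows; each row is the pose to reach, as a shift and turn from the pose commanded when the call began; what a row does not reach only later rows make up. A row lasts 1/12 s, in which the tool goes at most 41.7 mm and 7.16 degrees, less where a joint would pass 70% of its speed; a pose out of reach is approached as far as the arm can. A call with a gripper value outside its range is refused whole. "gripper" is the opening, from -1 (shut) to 1 (fully open), so that 0 is half open, set as the call begins (left out, the last holds). The fingers move at their own pace and stop on an object; the grip force is fixed at half the most. Time passes only in rows, so rows that repeat a pose let the fingers close, or fill a call up. It gives the time, the measured TCP pose, the force, the opening and the grip force at its end, in the units of the state.
- sensors.get_state(): the state, without advancing time (a new reading comes with each control period).
- viewer.camera(name): name is "scene" or "top"; returns the picture (400x640x3 uint8, red, green, blue); there is no depth.
- viewer.camera_info(name): a dict with "fx", "fy", "cx", "cy" (pixels), "rvec" (rotation vector, rad) and "tvec" (3), from world to camera coordinates, as OpenCV has them. Camera axes: x right, y down, z forward; pixel columns grow to the right and rows downward; lengths in mm; the calibration is good to about 2 mm. A picture is of the moment at which its call begins. camera_info takes no time and is no camera call.
- job_done(): hands the job in; it is judged then, once.
The state is a dict: "clock": time; "joints": joint angles; "qd": joint speeds; "joint_efforts": joint torques, N m; "position": TCP position; "eef_rot": TCP orientation; "contact_force": force on the tool from outside, world axes, zero at the start; "wrist_torque": the same for the moment, N m; "opening": opening from 0.0 (shut) to 1.0 (fully open); "finger_force": force on a finger pad.
Only numpy, scipy, OpenCV 4.12 (cv2) and the standard library are available. Lean on these libraries where they do the work, as an engineer would, in place of code of your own. Each camera call takes 0.05 s, during which the arm holds its last target. There are 200 camera calls.

TASK

Take the single drum-shaped cheese that stands in line with the two pyramid-shaped ones on the left, and slide it in between the two drum cheeses on the wooden board. The gap there is narrower than the cheese, so it has to ease the two apart as it goes in; do not knock them over. Leave all three upright on the board, close together in one straight row along the middle of the board's length.

Things in the scene. Friction and masses are not known exactly. Their poses are not given: they have to be found in the camera images.
- drum_lone: The cheese to move: an upright white-grey drum, 60 to 63 mm across and 72 mm tall, 0.2 kg, slightly rounded at both rims; any yaw is the same grasp. It stands on the dark case top to the robot's left, in a loose line with a grey truncated pyramid (57x63 mm foot, 57 mm tall) and a white pointed pyramid (77x79 mm foot, 80 mm tall), at least 90 mm from centre to centre; the order of the three varies. Origin: centre of its underside, z up.
- board: Flat wooden serving board, fixed, 140 mm (its x, pointing away from the robot) by 280 mm (its y, to the robot's left), upper face 14 mm above the case top. It lies to the robot's right, turned by up to about 12 degrees. Origin: centre of the board in plan, at the height of the case top, z up.
- drum_left: One of the two loose drum cheeses on the board, the one on the board's +y (left) half: 60 to 63 mm across, 72 mm tall, 0.2 kg. The two stand side by side along the board's y axis near its middle (within about 4 mm of it in x), 102 to 106 mm from centre to centre, which leaves a gap of roughly 40 to 45 mm. They slide on the board when pushed and nothing is behind them. Origin: centre of its underside, z up.
- drum_right: The other drum cheese on the board, on its -y (right) half: 60 to 63 mm across, 73 mm tall, 0.2 kg. Origin: centre of its underside, z up.
Things that resemble listed ones, but are neither listed nor needed, are in the scene too. What is shaped like the drum_lone but green is not meant. Leave any blue look-alike of the drum_left alone.

How it is judged:
By the outcome, as a careful person would: the job done as asked, in the order asked, and still so for the second after the job is handed in, with the robot touching nothing.
It also fails if it takes over 43 s, if anything falls off the work surface, if the arm or the gripper's body presses on something with over 40 N, if the wrist force passes 120 N, or if a joint passes its speed limit or range.

## Working session

There is one attempt and no reset: what is moved stays moved. The work goes in short steps, Python scripts to look and compute and a tool call to move; the robot and the scene stay as the last step left them, time stands still between calls to the robot, and variables do not carry over. Pictures are saved under pics/ and viewed, at most 10 in all, crops included, and the job is handed in when it is done.

Besides the shell and the picture viewer there is one more tool, called after "Call:" in YAML: its name, and indented under it one key for each argument. apply_moves: Moves the arm, as the interface text tells. Its arguments: {"type":"object","properties":{"steps":{"type":"array","items":{"type":"object","properties":{"dx":{"type":"number"},"dy":{"type":"number"},"dz":{"type":"number"},"wx":{"type":"number"},"wy":{"type":"number"},"wz":{"type":"number"}}}},"gripper":{"type":"number"}},"required":["steps"]}

```bash
mkdir -p pics; ls
python3 - <<'E'
from cell import sensors, viewer, r
import cv2
s=sensors.get_state(); print(s, r.nose_length)
for n in("scene","top"):
    im=viewer.camera(n); cv2.imwrite(f"pics/{n}0.png",im[...,::-1]); print(n,viewer.camera_info(n))
E
```

```text
pics
{'clock': 0.0, 'joints': array([ 1.09181979,  0.53717815, -0.00442509,  1.53889181,  0.00258549,
        1.06731466, -0.07120056]), 'qd': array([ 0.00020413, -0.00041807, -0.00070641, -0.00013779, -0.00130184,
        0.00046665, -0.00027566]), 'joint_efforts': array([ 6.82428145e-04, -5.83390296e+01,  1.04913734e+00, -2.59096116e+01,
        1.23747886e-02,  9.72733134e-03, -1.25299374e-05]), 'position': array([ 260.47431037, -594.83359946,  238.39816117]), 'eef_rot': array([-3.07322100e+00, -6.43523459e-01,  7.65599831e-04]), 'contact_force': array([ 0.38419621,  0.2305137 , -0.04227365]), 'wrist_torque': array([ 0.05051959, -0.01328362, -0.01314772]), 'finger_force': 0.0, 'opening': 0.9991734221813923} 8.0
scene {'fx': 405.9470459231307, 'fy': 405.9470459231307, 'cx': 319.26609078896877, 'cy': 198.95269270000776, 'rvec': array([ 0.99417654, -2.37387265,  1.09256981]), 'tvec': array([426.0060004 , 304.87631459, 889.73737487])}
top {'fx': 377.4535682688186, 'fy': 377.4535682688186, 'cx': 318.20487895752973, 'cy': 202.24715333147728, 'rvec': array([ 2.15614651, -2.14847254,  0.07188557]), 'tvec': array([  29.23877731,  597.05674918, 1043.08792855])}
```

View pics/top0.png

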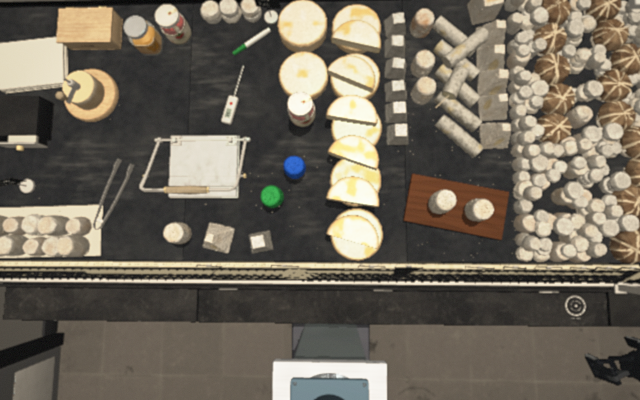

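View pics/scene0.png

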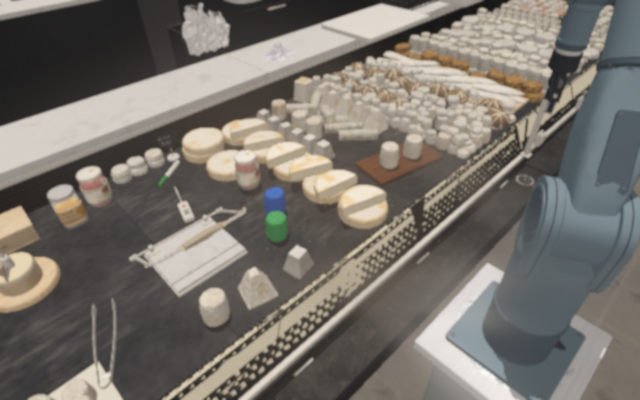

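The top view shows the lone drum at (177,233), in line with the pyramids at (218,237) and (260,241). The board drums are at (443,201) and (479,209), on the board around (457,206). Things it could be taken for: the tray drums (10–80, 225–245), the green drum (271,196), the blue drum (293,167) and the drums on the right (515–620, 100–250). By the description I choose (177,233).

```bash
cat > h.py <<'E'
import numpy as np, cv2
from cell import sensors, viewer
def cam(n):
    i=viewer.camera_info(n); R=cv2.Rodrigues(np.array(i['rvec'],float))[0]; t=np.array(i['tvec'],float)
    return np.array([[i['fx'],0,i['cx']],[0,i['fy'],i['cy']],[0,0,1]]),R,t
def ray(n,uv,z):
    K,R,t=cam(n); C=-R.T@t; d=R.T@np.linalg.inv(K)@np.array([uv[0],uv[1],1.]); return C+d*(z-C[2])/d[2]
def proj(n,p):
    K,R,t=cam(n); q=K@(R@np.asarray(p,float)+t); return q[:2]/q[2]
def blob(im,c,w,f):
    """mask f(hsv) in window about c; component with the centre; returns contour in image px"""
    x0,y0=int(c[0]-w),int(c[1]-w); s=im[y0:y0+2*w,x0:x0+2*w]
    m=f(cv2.cvtColor(s,cv2.COLOR_RGB2HSV).astype(int)).astype(np.uint8)
    n,l,st,ce=cv2.connectedComponentsWithStats(m); k=l[w,w]
    if k==0: k=1+np.argmax(st[1:,4])
    mm=(l==k).astype(np.uint8); co=max(cv2.findContours(mm,cv2.RETR_EXTERNAL,cv2.CHAIN_APPROX_NONE)[0],key=len)
    return co[:,0]+[x0,y0]
E
python3 - <<'E'
from h import *
for n in("top","scene"):
    K,R,t=cam(n); print(n,'C',(-R.T@t).round(), 'tcp px',proj(n,[260,-595,238]).round())
im=cv2.imread('pics/top0.png')[...,::-1].copy(); sc=cv2.imread('pics/scene0.png')[...,::-1].copy()
wh=lambda h:(h[...,2]>120)&(h[...,1]<80)
for nm,c,z0 in(("lone",(177,233),0),("L",(443,201),14),("R",(479,209),14)):
    co=blob(im,c,22,wh); x,y,w,h=cv2.boundingRect(co.astype(np.int32)); (u,v),rad=cv2.minEnclosingCircle(co.astype(np.float32))
    print(nm,'bbox',x,y,w,h,'circ',u,v,rad,'at mid',ray('top',(u,v),z0+36).round(1),'top',ray('top',(u,v),z0+72).round(1))
hsv=cv2.cvtColor(im,cv2.COLOR_RGB2HSV).astype(int)
print('board hsv',hsv[190,420],hsv[225,470])
b=blob(im,(425,200),0x60,lambda h:(h[...,1]>100)&(h[...,0]<15)&(h[...,2]>40))
rect=cv2.minAreaRect(b.astype(np.float32)); bx=cv2.boxPoints(rect); print('board',rect); W=np.array([ray('top',p,14) for p in bx]); print(W.round(1),W.mean(0),[np.linalg.norm(W[i]-W[i-1]).round() for i in range(4)])
a=cv2.resize(im[205:255,150:290],None,fx=5,fy=5,interpolation=2); bb=cv2.resize(im[165:245,395:520],None,fx=5,fy=5,interpolation=2)
o=np.zeros((600,700,3),np.uint8); o[:250,:700]=a; o[250:,:625]=bb[:350]
cv2.imwrite('pics/crop.png',o[...,::-1])
E
```

```text
top C [ 488.   -7. 1099.] tcp px [605. 349.]
scene C [-61. 632. 814.] tcp px [547. 108.]
lone bbox 163 222 27 21 circ 176.0 232.5 13.463011741638184 at mid [509.2 435.8  36. ] top [508.4 420.8  72. ]
L bbox 431 189 26 22 circ 443.30645751953125 200.6290283203125 12.977961540222168 at mid [ 600.1 -315.3   50. ] top [ 596.3 -304.7   86. ]
R bbox 469 198 25 22 circ 481.0 207.5 12.816105842590332 at mid [ 581.3 -417.2   50. ] top [ 578.1 -403.1   86. ]
board hsv [ 11 155 110] [ 11 159  64]
board ((456.1904296875, 206.2505645751953), (101.13407897949219, 49.53792953491211), 10.784297943115234)
[[ 545.  -207.3   14. ]
 [ 685.7 -236.3   14. ]
 [ 630.8 -515.9   14. ]
 [ 492.7 -484.    14. ]] [ 588.52342402 -360.85234242   14.        ] [np.float64(282.0), np.float64(144.0), np.float64(285.0), np.float64(142.0)]
```

View pics/crop.png

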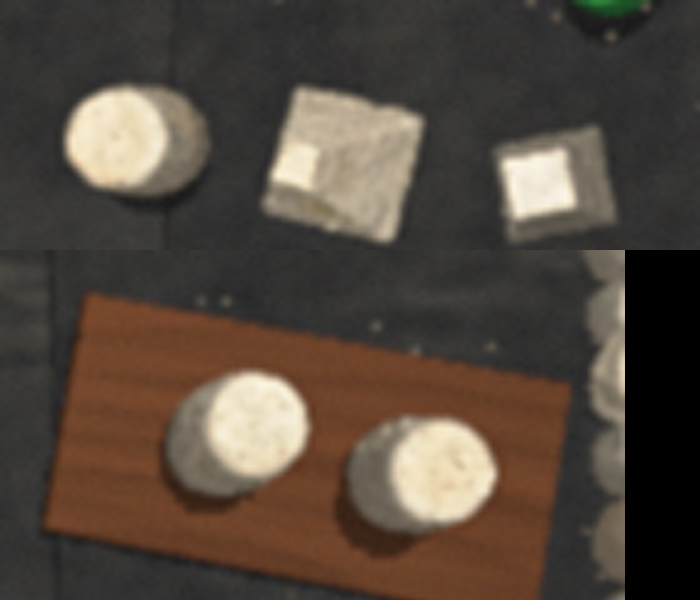

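The crop confirms the lone drum (top face near px 173,232), with the two pyramids next to it. The board drums' top faces are near (446,200) and (483,209). I'll fit the bright top faces.

```bash
cat >> h.py <<'E'
def topface(n,im,c,z,w=14,thr=None):
    x0,y0=int(c[0]-w),int(c[1]-w); s=cv2.resize(im[y0:y0+2*w,x0:x0+2*w],None,fx=8,fy=8,interpolation=cv2.INTER_CUBIC)
    g=cv2.cvtColor(s,cv2.COLOR_RGB2GRAY); 
    if thr is None: thr=185
    m=cv2.morphologyEx((g>thr).astype(np.uint8),cv2.MORPH_OPEN,np.ones((15,15)))
    co=max(cv2.findContours(m,cv2.RETR_EXTERNAL,cv2.CHAIN_APPROX_NONE)[0],key=cv2.contourArea)
    e=cv2.fitEllipse(cv2.convexHull(co)); uv=(np.array(e[0])+.5)/8-.5+[x0,y0]
    K,R,t=cam(n); p=ray(n,uv,z); dep=(R@p+t)[2]
    return p,uv,np.array(e[1])/8*dep/K[0,0]
E
python3 - <<'E'
from h import *
im=cv2.imread('pics/top0.png')[...,::-1].copy()
P={}
for thr in(165,185,200):
  for nm,c,z in(("lone",(173,232),72),("L",(446,200),86),("R",(483,209),87)):
    p,uv,d=topface('top',im,c,z,18,thr); P[nm]=p; print(thr,nm,p.round(1),uv.round(1),d.round(1), 'scene px',proj('scene',p).round(1))
  print(np.linalg.norm(P['L']-P['R']))
print('board corner in scene', [proj('scene',p).round() for p in ([545,-207.3,14],[685.7,-236.3,14],[492.7,-484,14])])
sc=cv2.imread('pics/scene0.png'); cv2.imwrite('pics/sc1.png',np.hstack([cv2.resize(sc[280:340,180:240],(400,400),interpolation=2),cv2.resize(sc[130:190,365:425],(400,400),interpolation=2)]))
E
```

```text
165 lone [509.2 428.8  72. ] [173.1 232.2] [52.8 55.3] scene px [212.5 295.8]
165 L [ 599.7 -311.2   86. ] [445.8 199.3] [53.2 54.7] scene px [389.7 145.4]
165 R [ 574.5 -407.4   87. ] [482.8 208.8] [53.5 54.4] scene px [413.5 136.9]
99.41374553143415
185 lone [509.3 429.   72. ] [173.1 232.2] [51.3 53.7] scene px [212.4 295.9]
185 L [ 599.9 -311.5   86. ] [445.9 199.3] [51.3 52.9] scene px [389.7 145.4]
185 R [ 574.4 -407.7   87. ] [482.9 208.8] [51.7 52.3] scene px [413.6 136.9]
99.47539326358564
200 lone [509.4 429.2  72. ] [173.  232.1] [49.9 52. ] scene px [212.3 295.9]
200 L [ 600.  -311.8   86. ] [446.  199.2] [49.7 51.3] scene px [389.7 145.3]
200 R [ 574.3 -408.    87. ] [483.1 208.9] [50.2 51.1] scene px [413.7 136.9]
99.61474824441922
board corner in scene [array([381., 184.]), array([354., 162.]), array([443., 155.])]
```

View pics/sc1.png

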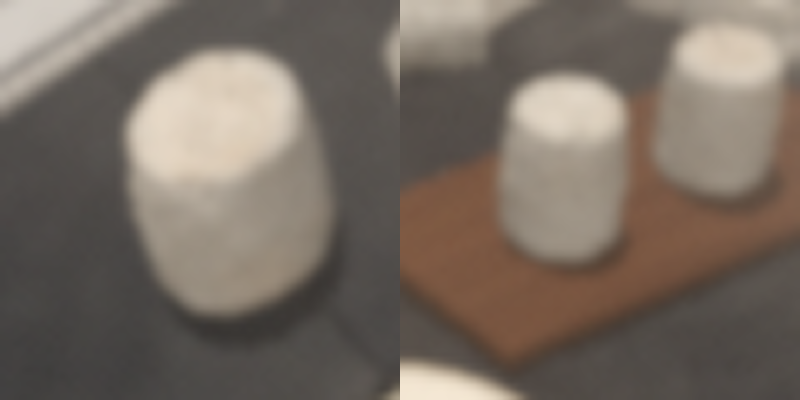

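Measured, and consistent with the given sizes:

| Item | Position |
|---|---|
| drum_lone | about (509, 429) |
| drum_left | about (600, -311) |
| drum_right | about (574, -408) |
| board centre | about (588.5, -361), yaw about -10.9° |

The plan is to grip along the board's x axis, so the fingers stay clear of the neighbours. The drum then slides in from the board's front edge.

Call:
apply_moves:
  steps:
    - {"dx": 0.69, "dy": 0.68, "wz": 1.39}
    - {"dx": 1.38, "dy": 1.35, "wz": 2.78}
    - {"dx": 2.06, "dy": 2.03, "wz": 4.16}
    - {"dx": 2.75, "dy": 2.7, "wz": 5.55}
    - {"dx": 3.44, "dy": 3.38, "wz": 6.94}
    - {"dx": 4.13, "dy": 4.05, "wz": 8.33}
    - {"dx": 4.81, "dy": 4.73, "wz": 9.71}
    - {"dx": 5.5, "dy": 5.4, "wz": 11.1}
  gripper: 1

```text
schema error: expected keys dx, dy, dz, wx, wy, wz
```

Call:
apply_moves:
  steps:
    - {"dx": 0.38, "dy": 0.88}
    - {"dx": 0.75, "dy": 1.75}
    - {"dx": 1.13, "dy": 2.63}
    - {"dx": 1.5, "dy": 3.5}
    - {"dx": 1.88, "dy": 4.38}
    - {"dx": 2.25, "dy": 5.25}
    - {"dx": 2.63, "dy": 6.13}
    - {"dx": 3, "dy": 7}

```text
schema error: expected keys dx, dy, dz, wx, wy, wz
```

Call:
apply_moves:
  steps:
    - {"dx": 0, "dy": 0.94}
    - {"dx": 0, "dy": 1.88}
    - {"dx": 0, "dy": 2.81}
    - {"dx": 0, "dy": 3.75}
    - {"dx": 0, "dy": 4.69}
    - {"dx": -0.1, "dy": 5.63}
    - {"dx": -0.2, "dy": 6.56}
    - {"dx": -0.25, "dy": 7.5}

```text
schema error: expected keys dx, dy, dz, wx, wy, wz
```

Call:
apply_moves:
  steps:
    - {"dx": 0.69, "dy": 0.68, "dz": 0, "wx": 0, "wy": 0, "wz": 1.39}
    - {"dx": 1.38, "dy": 1.35, "dz": 0, "wx": 0, "wy": 0, "wz": 2.78}
    - {"dx": 2.06, "dy": 2.03, "dz": 0, "wx": 0, "wy": 0, "wz": 4.16}
    - {"dx": 2.75, "dy": 2.7, "dz": 0, "wx": 0, "wy": 0, "wz": 5.55}
    - {"dx": 3.44, "dy": 3.38, "dz": 0, "wx": 0, "wy": 0, "wz": 6.94}
    - {"dx": 4.13, "dy": 4.05, "dz": 0, "wx": 0, "wy": 0, "wz": 8.33}
    - {"dx": 4.81, "dy": 4.73, "dz": 0, "wx": 0, "wy": 0, "wz": 9.71}
    - {"dx": 5.5, "dy": 5.4, "dz": 0, "wx": 0, "wy": 0, "wz": 11.1}
  gripper: 1

```text
clock: 0.77
position: [481.5, -377.8, 239.1]
eef_rot: [-2.415, -2.008, 0.0]
contact_force: [0.0, -0.8, -0.9]
opening: 1.001
finger_force: 0.0
```

Call:
apply_moves:
  steps:
    - {"dx": 0.38, "dy": 0.88, "dz": 0, "wx": 0, "wy": 0, "wz": 0}
    - {"dx": 0.75, "dy": 1.75, "dz": 0, "wx": 0, "wy": 0, "wz": 0}
    - {"dx": 1.13, "dy": 2.63, "dz": 0, "wx": 0, "wy": 0, "wz": 0}
    - {"dx": 1.5, "dy": 3.5, "dz": 0, "wx": 0, "wy": 0, "wz": 0}
    - {"dx": 1.88, "dy": 4.38, "dz": 0, "wx": 0, "wy": 0, "wz": 0}
    - {"dx": 2.25, "dy": 5.25, "dz": 0, "wx": 0, "wy": 0, "wz": 0}
    - {"dx": 2.63, "dy": 6.13, "dz": 0, "wx": 0, "wy": 0, "wz": 0}
    - {"dx": 3, "dy": 7, "dz": 0, "wx": 0, "wy": 0, "wz": 0}

```text
clock: 1.43
position: [600.9, -97.6, 239.0]
eef_rot: [-2.421, -2.001, 0.001]
contact_force: [1.8, -0.6, -0.3]
opening: 1.0
finger_force: 0.0
```

Call:
apply_moves:
  steps:
    - {"dx": 0, "dy": 0.94, "dz": 0, "wx": 0, "wy": 0, "wz": 0}
    - {"dx": 0, "dy": 1.88, "dz": 0, "wx": 0, "wy": 0, "wz": 0}
    - {"dx": 0, "dy": 2.81, "dz": 0, "wx": 0, "wy": 0, "wz": 0}
    - {"dx": 0, "dy": 3.75, "dz": 0, "wx": 0, "wy": 0, "wz": 0}
    - {"dx": 0, "dy": 4.69, "dz": 0, "wx": 0, "wy": 0, "wz": 0}
    - {"dx": -0.1, "dy": 5.63, "dz": 0, "wx": 0, "wy": 0, "wz": 0}
    - {"dx": -0.2, "dy": 6.56, "dz": 0, "wx": 0, "wy": 0, "wz": 0}
    - {"dx": -0.25, "dy": 7.5, "dz": 0, "wx": 0, "wy": 0, "wz": 0}

```text
clock: 2.1
position: [589.9, 202.1, 238.9]
eef_rot: [-2.421, -2.001, 0.002]
contact_force: [1.5, -0.8, 0.7]
opening: 1.002
finger_force: 0.0
```

Call:
apply_moves:
  steps:
    - {"dx": -0.29, "dy": 0.82, "dz": -0.3, "wx": 0, "wy": 0, "wz": 0}
    - {"dx": -0.58, "dy": 1.63, "dz": -0.6, "wx": 0, "wy": 0, "wz": 0}
    - {"dx": -0.87, "dy": 2.45, "dz": -0.9, "wx": 0, "wy": 0, "wz": 0}
    - {"dx": -1.17, "dy": 3.26, "dz": -1.2, "wx": 0, "wy": 0, "wz": 0}
    - {"dx": -1.46, "dy": 4.08, "dz": -1.6, "wx": 0, "wy": 0, "wz": 0}
    - {"dx": -1.75, "dy": 4.9, "dz": -2.1, "wx": 0, "wy": 0, "wz": 0}
    - {"dx": -2.04, "dy": 5.71, "dz": -2.6, "wx": 0, "wy": 0, "wz": 0}
    - {"dx": -2.04, "dy": 5.71, "dz": -2.98, "wx": 0, "wy": 0, "wz": 0}

```text
clock: 2.77
position: [502.6, 437.6, 118.6]
eef_rot: [-2.406, -2.009, -0.0]
contact_force: [-1.6, 0.2, 0.4]
opening: 1.0
finger_force: 0.0
```

Run:
```python
from h import *
im=viewer.camera('top'); sc=viewer.camera('scene'); print(sensors.get_state()['position'],sensors.get_state()['eef_rot'])
cv2.imwrite('pics/g.png',np.hstack([cv2.resize(im[190:270,130:230],(400,320),interpolation=2),cv2.resize(sc[235:335,150:275],(400,320),interpolation=2)])[...,::-1])
```

```text
[505.78237457 429.42935335 116.59704716] [-2.41695437 -2.00590761  0.00968753]
```

View pics/g.png

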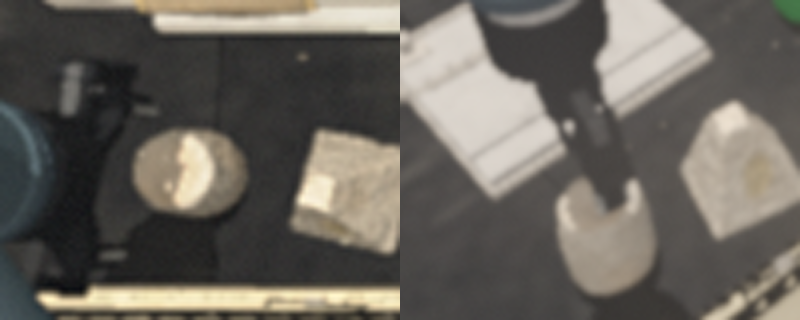

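Both views show the fingers on either side of the lone drum (about px 177,233 in the top view), and the pyramid is clear. I'm going down.

Call:
apply_moves:
  steps:
    - {"dx": 0, "dy": 0, "dz": 0, "wx": 0, "wy": 0, "wz": 0}
    - {"dx": 0, "dy": 0, "dz": -0.2, "wx": 0, "wy": 0, "wz": 0}
    - {"dx": 0, "dy": 0, "dz": -0.6, "wx": 0, "wy": 0, "wz": 0}
    - {"dx": 0, "dy": 0, "dz": -1.1, "wx": 0, "wy": 0, "wz": 0}
    - {"dx": 0, "dy": 0, "dz": -1.6, "wx": 0, "wy": 0, "wz": 0}
    - {"dx": 0, "dy": 0, "dz": -2, "wx": 0, "wy": 0, "wz": 0}
    - {"dx": 0, "dy": 0, "dz": -2.2, "wx": 0, "wy": 0, "wz": 0}
    - {"dx": 0, "dy": 0, "dz": -2.33, "wx": 0, "wy": 0, "wz": 0}

```text
clock: 3.53
position: [509.5, 428.1, 26.0]
eef_rot: [2.422, 2.0, -0.001]
contact_force: [0.3, -0.2, -0.1]
opening: 1.0
finger_force: 0.0
```

Call:
apply_moves:
  steps:
    - {"dx": 0, "dy": 0, "dz": 0, "wx": 0, "wy": 0, "wz": 0}
    - {"dx": 0, "dy": 0, "dz": 0, "wx": 0, "wy": 0, "wz": 0}
    - {"dx": 0, "dy": 0, "dz": 0, "wx": 0, "wy": 0, "wz": 0}
    - {"dx": 0, "dy": 0, "dz": 0, "wx": 0, "wy": 0, "wz": 0}
    - {"dx": 0, "dy": 0, "dz": 0, "wx": 0, "wy": 0, "wz": 0}
    - {"dx": 0, "dy": 0, "dz": 0, "wx": 0, "wy": 0, "wz": 0}
    - {"dx": 0, "dy": 0, "dz": 0, "wx": 0, "wy": 0, "wz": 0}
    - {"dx": 0, "dy": 0, "dz": 0, "wx": 0, "wy": 0, "wz": 0}
  gripper: -1

```text
clock: 4.2
position: [510.3, 429.9, 28.6]
eef_rot: [2.422, 2.001, 0.005]
contact_force: [0.3, -0.9, 5.9]
opening: 0.66
finger_force: 64.5
```

Call:
apply_moves:
  steps:
    - {"dx": 0, "dy": 0, "dz": 0.2, "wx": 0, "wy": 0, "wz": 0}
    - {"dx": 0, "dy": 0, "dz": 0.5, "wx": 0, "wy": 0, "wz": 0}
    - {"dx": 0, "dy": 0, "dz": 1, "wx": 0, "wy": 0, "wz": 0}
    - {"dx": 0, "dy": 0, "dz": 1.6, "wx": 0, "wy": 0, "wz": 0}
    - {"dx": 0, "dy": 0, "dz": 2.2, "wx": 0, "wy": 0, "wz": 0}
    - {"dx": 0, "dy": 0, "dz": 2.8, "wx": 0, "wy": 0, "wz": 0}
    - {"dx": 0.1, "dy": -0.3, "dz": 3.25, "wx": 0, "wy": 0, "wz": 0}
    - {"dx": 0.2, "dy": -0.8, "dz": 3.5, "wx": 0, "wy": 0, "wz": 0}

```text
clock: 4.87
position: [516.6, 400.5, 170.9]
eef_rot: [-2.416, -2.005, -0.008]
contact_force: [0.1, -0.3, -2.2]
opening: 0.659
finger_force: 64.0
```

Call:
apply_moves:
  steps:
    - {"dx": 0.25, "dy": -0.93, "dz": 0.1, "wx": 0, "wy": 0, "wz": 0}
    - {"dx": 0.5, "dy": -1.86, "dz": 0.1, "wx": 0, "wy": 0, "wz": 0}
    - {"dx": 0.8, "dy": -2.79, "dz": 0.1, "wx": 0, "wy": 0, "wz": 0}
    - {"dx": 1.1, "dy": -3.72, "dz": 0.1, "wx": 0, "wy": 0, "wz": 0}
    - {"dx": 1.4, "dy": -4.65, "dz": 0.1, "wx": 0, "wy": 0, "wz": 0}
    - {"dx": 1.65, "dy": -5.58, "dz": 0.1, "wx": 0, "wy": 0, "wz": 0}
    - {"dx": 1.9, "dy": -6.5, "dz": 0.1, "wx": 0, "wy": 0, "wz": 0}
    - {"dx": 2.07, "dy": -7.43, "dz": 0.1, "wx": 0, "wy": 0, "wz": 0}

```text
clock: 5.53
position: [600.5, 98.0, 171.9]
eef_rot: [2.421, 2.001, 0.001]
contact_force: [1.5, 0.4, -2.4]
opening: 0.657
finger_force: 64.0
```

Call:
apply_moves:
  steps:
    - {"dx": 0, "dy": -0.94, "dz": 0, "wx": 0, "wy": 0, "wz": 0}
    - {"dx": 0, "dy": -1.88, "dz": 0, "wx": 0, "wy": 0, "wz": 0}
    - {"dx": 0, "dy": -2.81, "dz": 0, "wx": 0, "wy": 0, "wz": 0}
    - {"dx": 0, "dy": -3.75, "dz": 0, "wx": 0, "wy": 0, "wz": 0}
    - {"dx": 0, "dy": -4.69, "dz": 0, "wx": 0, "wy": 0, "wz": 0}
    - {"dx": -0.1, "dy": -5.63, "dz": 0, "wx": 0, "wy": 0, "wz": 0}
    - {"dx": -0.2, "dy": -6.56, "dz": 0, "wx": 0, "wy": 0, "wz": 0}
    - {"dx": -0.25, "dy": -7.5, "dz": 0, "wx": 0, "wy": 0, "wz": 0}

```text
clock: 6.2
position: [589.1, -201.8, 171.9]
eef_rot: [2.421, 2.002, 0.0]
contact_force: [1.6, -0.1, -1.4]
opening: 0.66
finger_force: 64.0
```

Call:
apply_moves:
  steps:
    - {"dx": -0.4, "dy": -0.75, "dz": 0, "wx": 0, "wy": 0, "wz": 0}
    - {"dx": -0.85, "dy": -1.5, "dz": 0, "wx": 0, "wy": 0, "wz": 0}
    - {"dx": -1.3, "dy": -2.2, "dz": 0, "wx": 0, "wy": 0, "wz": 0}
    - {"dx": -1.7, "dy": -2.85, "dz": 0, "wx": 0, "wy": 0, "wz": 0}
    - {"dx": -2, "dy": -3.3, "dz": 0, "wx": 0, "wy": 0, "wz": 0}
    - {"dx": -2.16, "dy": -3.59, "dz": 0, "wx": 0, "wy": 0, "wz": 0}
    - {"dx": -2.16, "dy": -3.59, "dz": 0, "wx": 0, "wy": 0, "wz": 0}
    - {"dx": -2.16, "dy": -3.59, "dz": 0, "wx": 0, "wy": 0, "wz": 0}

```text
clock: 6.87
position: [503.9, -343.4, 171.4]
eef_rot: [2.422, 2.001, 0.001]
contact_force: [0.8, 0.6, -1.5]
opening: 0.661
finger_force: 64.1
```

Run:
```python
from h import *
im=viewer.camera('top'); sc=viewer.camera('scene'); s=sensors.get_state(); print(s['position'],s['eef_rot'],s['clock'])
cv2.imwrite('pics/p.png',np.hstack([cv2.resize(im[160:260,400:525],(400,320),interpolation=2),cv2.resize(sc[90:190,340:465],(400,320),interpolation=2)])[...,::-1])
```

```text
[ 505.04155583 -341.59527368  171.24743185] [-2.41863867 -2.00472266 -0.0026962 ] 6.9667
```

View pics/p.png

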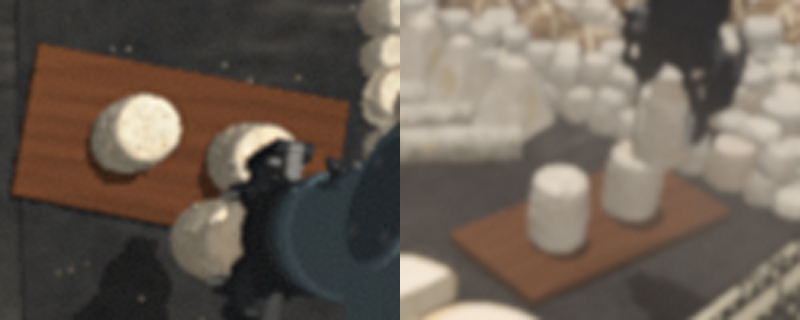

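The drum hangs upright in front of the gap: it is at about (215,240) in the left crop, with the board drums at (145,130) and (255,165). I'm lowering it to about 3 mm above the board.

Call:
apply_moves:
  steps:
    - {"dx": 0, "dy": 0, "dz": -0.3, "wx": 0, "wy": 0, "wz": 0}
    - {"dx": 0, "dy": 0, "dz": -0.8, "wx": 0, "wy": 0, "wz": 0}
    - {"dx": 0, "dy": 0, "dz": -1.4, "wx": 0, "wy": 0, "wz": 0}
    - {"dx": 0, "dy": 0, "dz": -2, "wx": 0, "wy": 0, "wz": 0}
    - {"dx": 0, "dy": 0, "dz": -2.5, "wx": 0, "wy": 0, "wz": 0}
    - {"dx": 0, "dy": 0, "dz": -2.9, "wx": 0, "wy": 0, "wz": 0}
    - {"dx": 0, "dy": 0, "dz": -3.1, "wx": 0, "wy": 0, "wz": 0}
    - {"dx": 0, "dy": 0, "dz": -3.15, "wx": 0, "wy": 0, "wz": 0}

```text
clock: 7.63
position: [503.1, -341.9, 42.7]
eef_rot: [-2.417, -2.002, 0.001]
contact_force: [0.6, 0.1, -1.6]
opening: 0.658
finger_force: 64.1
```

Call:
apply_moves:
  steps:
    - {"dx": 0, "dy": 0, "dz": 0, "wx": 0, "wy": 0, "wz": 0}
    - {"dx": 0.1, "dy": -0.02, "dz": 0, "wx": 0, "wy": 0, "wz": 0}
    - {"dx": 0.25, "dy": -0.05, "dz": 0, "wx": 0, "wy": 0, "wz": 0}
    - {"dx": 0.4, "dy": -0.08, "dz": 0, "wx": 0, "wy": 0, "wz": 0}
    - {"dx": 0.55, "dy": -0.11, "dz": 0, "wx": 0, "wy": 0, "wz": 0}
    - {"dx": 0.7, "dy": -0.13, "dz": 0, "wx": 0, "wy": 0, "wz": 0}
    - {"dx": 0.8, "dy": -0.15, "dz": 0, "wx": 0, "wy": 0, "wz": 0}
    - {"dx": 0.85, "dy": -0.16, "dz": 0, "wx": 0, "wy": 0, "wz": 0}

```text
clock: 8.3
position: [538.6, -350.2, 45.0]
eef_rot: [2.421, 2.002, 0.001]
contact_force: [0.4, 0.7, -1.2]
opening: 0.66
finger_force: 64.1
```

Call:
apply_moves:
  steps:
    - {"dx": 0.08, "dy": -0.02, "dz": 0, "wx": 0, "wy": 0, "wz": 0}
    - {"dx": 0.17, "dy": -0.03, "dz": 0, "wx": 0, "wy": 0, "wz": 0}
    - {"dx": 0.25, "dy": -0.05, "dz": 0, "wx": 0, "wy": 0, "wz": 0}
    - {"dx": 0.34, "dy": -0.07, "dz": 0, "wx": 0, "wy": 0, "wz": 0}
    - {"dx": 0.43, "dy": -0.08, "dz": 0, "wx": 0, "wy": 0, "wz": 0}
    - {"dx": 0.52, "dy": -0.1, "dz": 0, "wx": 0, "wy": 0, "wz": 0}
    - {"dx": 0.61, "dy": -0.12, "dz": 0, "wx": 0, "wy": 0, "wz": 0}
    - {"dx": 0.7, "dy": -0.14, "dz": 0, "wx": 0, "wy": 0, "wz": 0}

```text
clock: 8.97
position: [565.6, -356.1, 44.8]
eef_rot: [-2.421, -2.001, 0.001]
contact_force: [-0.6, 0.0, -2.2]
opening: 0.659
finger_force: 64.1
```

Run:
```python
from h import *
im=viewer.camera('top'); sc=viewer.camera('scene'); s=sensors.get_state(); print(s['position'],s['contact_force'],s['clock'])
cv2.imwrite('pics/q.png',np.hstack([cv2.resize(im[160:260,400:525],(400,320),interpolation=2),cv2.resize(sc[90:190,340:465],(400,320),interpolation=2)])[...,::-1])
for nm,c,z in(("L",(446,200),86),("R",(483,209),87)):
  p,uv,d=topface('top',im,c,z,18,185); print(nm,p.round(1),uv.round(1),d.round(1))
```

```text
[ 566.40723282 -355.83240237   44.95055435] [ 0.39472871 -0.28196862 -2.67659447] 9.0667
L [ 610.  -308.2   86. ] [444.5 195.5] [51.4 53.9]Traceback (most recent call last):
  File "<stdin>", line 5, in <module>
  File "h.py", line 23, in topface
    co=max(cv2.findContours(m,cv2.RETR_EXTERNAL,cv2.CHAIN_APPROX_NONE)[0],key=cv2.contourArea)
ValueError: max() iterable argument is empty
```

View pics/q.png

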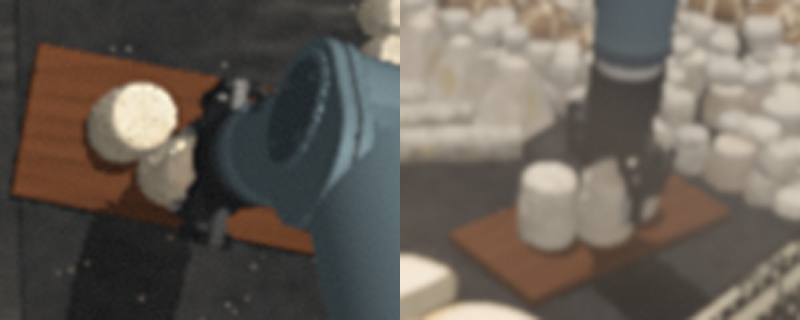

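The lone drum has met the left drum (top view crop, about 145,115) and is carrying it forward as well as sideways. I'll ease them apart with small side-to-side moves.

Call:
apply_moves:
  steps:
    - {"dx": 0.02, "dy": 0.09, "dz": 0, "wx": 0, "wy": 0, "wz": 0}
    - {"dx": 0.03, "dy": 0.17, "dz": 0, "wx": 0, "wy": 0, "wz": 0}
    - {"dx": 0.02, "dy": 0.09, "dz": 0, "wx": 0, "wy": 0, "wz": 0}
    - {"dx": 0, "dy": 0, "dz": 0, "wx": 0, "wy": 0, "wz": 0}
    - {"dx": -0.02, "dy": -0.09, "dz": 0, "wx": 0, "wy": 0, "wz": 0}
    - {"dx": -0.03, "dy": -0.17, "dz": 0, "wx": 0, "wy": 0, "wz": 0}
    - {"dx": -0.02, "dy": -0.09, "dz": 0, "wx": 0, "wy": 0, "wz": 0}
    - {"dx": 0.12, "dy": -0.02, "dz": 0, "wx": 0, "wy": 0, "wz": 0}

```text
clock: 9.73
position: [569.2, -357.6, 44.7]
eef_rot: [-2.423, -1.999, 0.002]
contact_force: [0.3, -0.5, -1.3]
opening: 0.66
finger_force: 64.1
```

Call:
apply_moves:
  steps:
    - {"dx": 0.09, "dy": -0.02, "dz": 0, "wx": 0, "wy": 0, "wz": 0}
    - {"dx": 0.18, "dy": -0.04, "dz": 0, "wx": 0, "wy": 0, "wz": 0}
    - {"dx": 0.27, "dy": -0.05, "dz": 0, "wx": 0, "wy": 0, "wz": 0}
    - {"dx": 0.36, "dy": -0.07, "dz": 0, "wx": 0, "wy": 0, "wz": 0}
    - {"dx": 0.45, "dy": -0.09, "dz": 0, "wx": 0, "wy": 0, "wz": 0}
    - {"dx": 0.5, "dy": -0.1, "dz": 0, "wx": 0, "wy": 0, "wz": 0}
    - {"dx": 0.5, "dy": -0.1, "dz": 0, "wx": 0, "wy": 0, "wz": 0}
    - {"dx": 0.5, "dy": -0.1, "dz": 0, "wx": 0, "wy": 0, "wz": 0}

```text
clock: 10.4
position: [590.6, -360.7, 44.9]
eef_rot: [2.421, 2.001, 0.0]
contact_force: [-0.0, -0.7, -1.7]
opening: 0.658
finger_force: 64.1
```

Run:
```python
from h import *
im=viewer.camera('top'); sc=viewer.camera('scene'); s=sensors.get_state(); print(s['position'],s['contact_force'],s['clock'])
cv2.imwrite('pics/r.png',np.hstack([cv2.resize(im[160:260,400:525],(400,320),interpolation=2),cv2.resize(sc[90:190,340:465],(400,320),interpolation=2)])[...,::-1])
p,uv,d=topface('top',im,(444,195),86,15,185); print(p.round(1),uv.round(1),d.round(1))
b=np.array([588.5,-361]);a=np.radians(-10.9);u=np.array([np.cos(a),np.sin(a)]);v=np.array([-u[1],u[0]])
for q in(p[:2],s['position'][:2]): print('board xy',(q-b)@u,(q-b)@v)
```

```text
[ 590.40225628 -360.62229511   44.96307881] [-0.26180759 -1.0232718  -1.4424927 ] 10.5
[ 618.6 -301.7   86. ] [441.9 192.3] [50.5 54. ]
board xy 18.31710004648711 63.91873586558278
board xy 1.7965148546144467 0.7305986036627901
```

View pics/r.png

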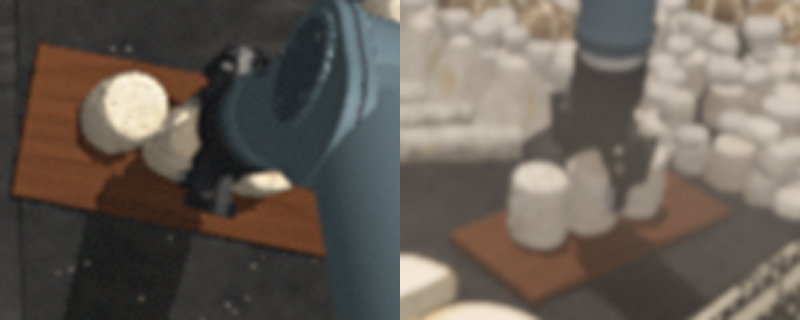

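The lone drum is now between the two at about the board's centre, and all three are upright. The left drum sits about 18 mm too far back in the board's x. I'll set the lone drum down, back off, and measure.

Call:
apply_moves:
  steps:
    - {"dx": 0, "dy": 0, "dz": -0.04, "wx": 0, "wy": 0, "wz": 0}
    - {"dx": 0, "dy": 0, "dz": -0.08, "wx": 0, "wy": 0, "wz": 0}
    - {"dx": 0, "dy": 0, "dz": -0.1, "wx": 0, "wy": 0, "wz": 0}
    - {"dx": 0, "dy": 0, "dz": -0.1, "wx": 0, "wy": 0, "wz": 0}
    - {"dx": 0, "dy": 0, "dz": -0.1, "wx": 0, "wy": 0, "wz": 0}
    - {"dx": 0, "dy": 0, "dz": -0.1, "wx": 0, "wy": 0, "wz": 0}
    - {"dx": 0, "dy": 0, "dz": -0.1, "wx": 0, "wy": 0, "wz": 0}
    - {"dx": 0, "dy": 0, "dz": -0.1, "wx": 0, "wy": 0, "wz": 0}

```text
clock: 11.17
position: [590.5, -360.7, 42.6]
eef_rot: [2.421, 2.001, -0.0]
contact_force: [-3.7, 1.8, 11.6]
opening: 0.656
finger_force: 65.5
```

Call:
apply_moves:
  steps:
    - {"dx": 0, "dy": 0, "dz": 0, "wx": 0, "wy": 0, "wz": 0}
    - {"dx": 0, "dy": 0, "dz": 0, "wx": 0, "wy": 0, "wz": 0}
    - {"dx": 0, "dy": 0, "dz": 0, "wx": 0, "wy": 0, "wz": 0}
    - {"dx": 0, "dy": 0, "dz": 0, "wx": 0, "wy": 0, "wz": 0}
    - {"dx": 0, "dy": 0, "dz": 0, "wx": 0, "wy": 0, "wz": 0}
    - {"dx": 0, "dy": 0, "dz": 0, "wx": 0, "wy": 0, "wz": 0}
    - {"dx": 0, "dy": 0, "dz": 0, "wx": 0, "wy": 0, "wz": 0}
    - {"dx": 0, "dy": 0, "dz": 0.1, "wx": 0, "wy": 0, "wz": 0}
  gripper: 1

```text
clock: 11.83
position: [589.8, -360.3, 44.1]
eef_rot: [-2.42, -2.001, 0.001]
contact_force: [-0.5, 0.4, 1.2]
opening: 1.002
finger_force: 0.0
```

Call:
apply_moves:
  steps:
    - {"dx": 0, "dy": 0, "dz": 0.3, "wx": 0, "wy": 0, "wz": 0}
    - {"dx": 0, "dy": 0, "dz": 0.8, "wx": 0, "wy": 0, "wz": 0}
    - {"dx": 0, "dy": 0, "dz": 1.5, "wx": 0, "wy": 0, "wz": 0}
    - {"dx": 0, "dy": 0, "dz": 2.3, "wx": 0, "wy": 0, "wz": 0}
    - {"dx": -0.3, "dy": 0.4, "dz": 2.8, "wx": 0, "wy": 0, "wz": 0}
    - {"dx": -0.7, "dy": 1.2, "dz": 3, "wx": 0, "wy": 0, "wz": 0}
    - {"dx": -1.2, "dy": 2.1, "dz": 3, "wx": 0, "wy": 0, "wz": 0}
    - {"dx": -1.6, "dy": 3, "dz": 3, "wx": 0, "wy": 0, "wz": 0}

```text
clock: 12.5
position: [525.7, -240.1, 166.9]
eef_rot: [2.421, 1.998, 0.001]
contact_force: [0.9, 0.2, -0.3]
opening: 0.998
finger_force: 0.0
```

Call:
apply_moves:
  steps:
    - {"dx": -0.3, "dy": 0.9, "dz": 0, "wx": 0, "wy": 0, "wz": 0}
    - {"dx": -0.6, "dy": 1.8, "dz": 0, "wx": 0, "wy": 0, "wz": 0}
    - {"dx": -0.6, "dy": 2.5, "dz": 0, "wx": 0, "wy": 0, "wz": 0}
    - {"dx": -0.6, "dy": 3, "dz": 0, "wx": 0, "wy": 0, "wz": 0}
    - {"dx": -0.6, "dy": 3, "dz": 0, "wx": 0, "wy": 0, "wz": 0}
    - {"dx": -0.6, "dy": 3, "dz": 0, "wx": 0, "wy": 0, "wz": 0}
    - {"dx": -0.6, "dy": 3, "dz": 0, "wx": 0, "wy": 0, "wz": 0}
    - {"dx": -0.6, "dy": 3, "dz": 0, "wx": 0, "wy": 0, "wz": 0}

```text
clock: 13.17
position: [502.5, -122.1, 165.3]
eef_rot: [2.423, 1.999, -0.0]
contact_force: [0.5, -0.2, 0.5]
opening: 1.001
finger_force: 0.0
```

```bash
cat > m.py <<'E'
import sys
from h import *
im=viewer.camera('top'); sc=viewer.camera('scene'); s=sensors.get_state(); print(s['position'],s['clock'])
cv2.imwrite(sys.argv[1],np.hstack([cv2.resize(im[160:260,400:525],(400,320),interpolation=2),cv2.resize(sc[90:190,340:465],(400,320),interpolation=2)])[...,::-1])
b=np.array([588.5,-361]);a=np.radians(-10.9);u=np.array([np.cos(a),np.sin(a)]);v=np.array([-u[1],u[0]])
sub=cv2.resize(im[165:240,405:515],None,fx=8,fy=8,interpolation=cv2.INTER_CUBIC); g=cv2.cvtColor(sub,cv2.COLOR_RGB2GRAY)
m=cv2.morphologyEx((g>185).astype(np.uint8),cv2.MORPH_OPEN,np.ones((25,25)))
for co in cv2.findContours(m,cv2.RETR_EXTERNAL,cv2.CHAIN_APPROX_NONE)[0]:
    A=cv2.contourArea(co)
    if A<8000 : continue
    e=cv2.fitEllipse(cv2.convexHull(co)); uv=(np.array(e[0])+.5)/8-.5+[405,165]; p=ray('top',uv,86)[:2]
    print(A,uv.round(1),np.round(e[1],0),'world',p.round(1),'board',((p-b)@u).round(1),((p-b)@v).round(1))
E
python3 m.py pics/s.png
```

```text
[ 502.37515242 -121.87033165  164.97200004] 13.2667
18891.5 [485.4 208.8] [157. 159.] world [ 574.6 -414.5] board -3.5 -55.2
19019.0 [463.2 202.3] [151. 166.] world [ 592.  -356.9] board 2.6 4.7
18700.5 [442.  192.3] [151. 162.] world [ 618.6 -301.8] board 18.3 63.9
```

View pics/s.png

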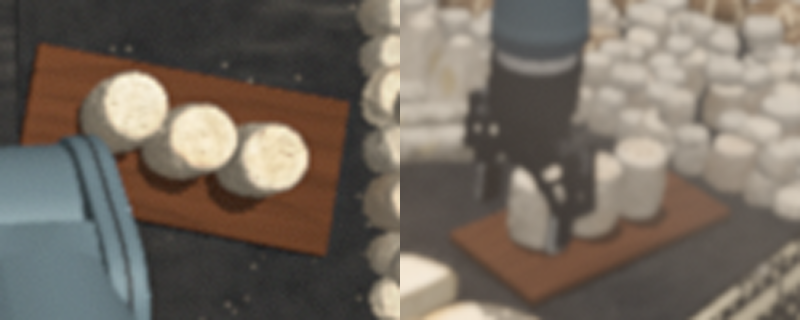

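The top view shows all three upright and touching, with tops at about (125,108), (203,140) and (275,160) in the crop. The row is bent: the left drum is about 15 mm too far back and the right about 6 mm too far forward. I'll re-grip each and draw it into line, starting with the left.

Call:
apply_moves:
  steps:
    - {"dx": 0.45, "dy": -0.75, "dz": 0, "wx": 0, "wy": 0, "wz": 0}
    - {"dx": 0.95, "dy": -1.55, "dz": 0, "wx": 0, "wy": 0, "wz": 0}
    - {"dx": 1.45, "dy": -2.35, "dz": 0, "wx": 0, "wy": 0, "wz": 0}
    - {"dx": 1.95, "dy": -3.15, "dz": 0, "wx": 0, "wy": 0, "wz": 0}
    - {"dx": 2.4, "dy": -3.9, "dz": 0, "wx": 0, "wy": 0, "wz": 0}
    - {"dx": 2.75, "dy": -4.4, "dz": 0, "wx": 0, "wy": 0, "wz": 0}
    - {"dx": 2.86, "dy": -4.63, "dz": -0.1, "wx": 0, "wy": 0, "wz": 0}
    - {"dx": 2.86, "dy": -4.63, "dz": -0.3, "wx": 0, "wy": 0, "wz": 0}

```text
clock: 13.93
position: [617.2, -309.3, 152.8]
eef_rot: [2.424, 1.995, 0.0]
contact_force: [-0.7, -0.4, -0.0]
opening: 1.0
finger_force: 0.0
```

Call:
apply_moves:
  steps:
    - {"dx": 0, "dy": 0, "dz": -0.3, "wx": 0, "wy": 0, "wz": 0}
    - {"dx": 0, "dy": 0, "dz": -0.8, "wx": 0, "wy": 0, "wz": 0}
    - {"dx": 0, "dy": 0, "dz": -1.3, "wx": 0, "wy": 0, "wz": 0}
    - {"dx": 0, "dy": 0, "dz": -1.8, "wx": 0, "wy": 0, "wz": 0}
    - {"dx": 0, "dy": 0, "dz": -2.3, "wx": 0, "wy": 0, "wz": 0}
    - {"dx": 0, "dy": 0, "dz": -2.6, "wx": 0, "wy": 0, "wz": 0}
    - {"dx": 0, "dy": 0, "dz": -2.75, "wx": 0, "wy": 0, "wz": 0}
    - {"dx": 0, "dy": 0, "dz": -2.75, "wx": 0, "wy": 0, "wz": 0}

```text
clock: 14.6
position: [615.4, -304.1, 41.2]
eef_rot: [-2.418, -2.001, 0.002]
contact_force: [-0.7, -0.3, -0.5]
opening: 1.0
finger_force: 0.0
```

Call:
apply_moves:
  steps:
    - {"dx": 0, "dy": 0, "dz": 0, "wx": 0, "wy": 0, "wz": 0}
    - {"dx": 0, "dy": 0, "dz": 0, "wx": 0, "wy": 0, "wz": 0}
    - {"dx": 0, "dy": 0, "dz": 0, "wx": 0, "wy": 0, "wz": 0}
    - {"dx": 0, "dy": 0, "dz": 0, "wx": 0, "wy": 0, "wz": 0}
    - {"dx": 0, "dy": 0, "dz": 0, "wx": 0, "wy": 0, "wz": 0}
    - {"dx": 0, "dy": 0, "dz": 0, "wx": 0, "wy": 0, "wz": 0}
    - {"dx": 0, "dy": 0, "dz": 0, "wx": 0, "wy": 0, "wz": 0}
    - {"dx": 0, "dy": 0, "dz": 0, "wx": 0, "wy": 0, "wz": 0}
  gripper: -1

```text
clock: 15.27
position: [617.9, -306.1, 45.1]
eef_rot: [2.42, 2.0, 0.002]
contact_force: [-1.6, -0.4, 5.7]
opening: 0.698
finger_force: 63.8
```

Call:
apply_moves:
  steps:
    - {"dx": 0, "dy": 0, "dz": 0.06, "wx": 0, "wy": 0, "wz": 0}
    - {"dx": 0.02, "dy": 0.1, "dz": 0.06, "wx": 0, "wy": 0, "wz": 0}
    - {"dx": -0.1, "dy": 0.13, "dz": 0.06, "wx": 0, "wy": 0, "wz": 0}
    - {"dx": -0.24, "dy": 0.17, "dz": 0.06, "wx": 0, "wy": 0, "wz": 0}
    - {"dx": -0.36, "dy": 0.2, "dz": 0.06, "wx": 0, "wy": 0, "wz": 0}
    - {"dx": -0.36, "dy": 0.2, "dz": 0.06, "wx": 0, "wy": 0, "wz": 0}
    - {"dx": -0.37, "dy": 0.16, "dz": 0.03, "wx": 0, "wy": 0, "wz": 0}
    - {"dx": -0.37, "dy": 0.13, "dz": 0, "wx": 0, "wy": 0, "wz": 0}

```text
clock: 15.93
position: [601.5, -297.8, 44.8]
eef_rot: [-2.417, -2.0, -0.0]
contact_force: [-13.0, 10.9, 30.0]
opening: 0.703
finger_force: 67.2
```

Call:
apply_moves:
  steps:
    - {"dx": 0, "dy": 0, "dz": 0, "wx": 0, "wy": 0, "wz": 0}
    - {"dx": 0, "dy": 0, "dz": 0, "wx": 0, "wy": 0, "wz": 0}
    - {"dx": 0, "dy": 0, "dz": 0, "wx": 0, "wy": 0, "wz": 0}
    - {"dx": 0, "dy": 0, "dz": 0, "wx": 0, "wy": 0, "wz": 0}
    - {"dx": 0, "dy": 0, "dz": 0, "wx": 0, "wy": 0, "wz": 0}
    - {"dx": 0, "dy": 0, "dz": 0, "wx": 0, "wy": 0, "wz": 0}
    - {"dx": 0, "dy": 0, "dz": 0, "wx": 0, "wy": 0, "wz": 0}
    - {"dx": 0, "dy": 0, "dz": 0.1, "wx": 0, "wy": 0, "wz": 0}
  gripper: 1

```text
clock: 16.6
position: [601.4, -300.4, 46.2]
eef_rot: [-2.42, -2.001, 0.001]
contact_force: [-0.5, -0.6, -0.0]
opening: 1.002
finger_force: 0.0
```

Call:
apply_moves:
  steps:
    - {"dx": 0, "dy": 0, "dz": 0.5, "wx": 0, "wy": 0, "wz": 0}
    - {"dx": 0, "dy": 0, "dz": 1.2, "wx": 0, "wy": 0, "wz": 0}
    - {"dx": 0, "dy": 0, "dz": 2, "wx": 0, "wy": 0, "wz": 0}
    - {"dx": -0.1, "dy": -0.5, "dz": 2.4, "wx": 0, "wy": 0, "wz": 0}
    - {"dx": -0.3, "dy": -1.3, "dz": 2.5, "wx": 0, "wy": 0, "wz": 0}
    - {"dx": -0.55, "dy": -2.2, "dz": 2.5, "wx": 0, "wy": 0, "wz": 0}
    - {"dx": -0.73, "dy": -2.96, "dz": 2.5, "wx": 0, "wy": 0, "wz": 0}
    - {"dx": -0.73, "dy": -2.96, "dz": 2.5, "wx": 0, "wy": 0, "wz": 0}

```text
clock: 17.27
position: [568.1, -429.0, 147.2]
eef_rot: [2.428, 1.987, -0.009]
contact_force: [-1.6, -1.9, 0.0]
opening: 0.996
finger_force: 0.0
```

Call:
apply_moves:
  steps:
    - {"dx": 0, "dy": 0, "dz": -0.2, "wx": 0, "wy": 0, "wz": 0}
    - {"dx": 0, "dy": 0, "dz": -0.6, "wx": 0, "wy": 0, "wz": 0}
    - {"dx": 0, "dy": 0, "dz": -1.1, "wx": 0, "wy": 0, "wz": 0}
    - {"dx": 0, "dy": 0, "dz": -1.6, "wx": 0, "wy": 0, "wz": 0}
    - {"dx": 0, "dy": 0, "dz": -2.1, "wx": 0, "wy": 0, "wz": 0}
    - {"dx": 0, "dy": 0, "dz": -2.45, "wx": 0, "wy": 0, "wz": 0}
    - {"dx": 0, "dy": 0, "dz": -2.6, "wx": 0, "wy": 0, "wz": 0}
    - {"dx": 0, "dy": 0, "dz": -2.6, "wx": 0, "wy": 0, "wz": 0}

```text
clock: 17.93
position: [572.3, -417.3, 41.1]
eef_rot: [-2.418, -2.001, 0.001]
contact_force: [-0.2, 0.2, -1.5]
opening: 1.0
finger_force: 0.0
```

Call:
apply_moves:
  steps:
    - {"dx": 0, "dy": 0, "dz": 0, "wx": 0, "wy": 0, "wz": 0}
    - {"dx": 0, "dy": 0, "dz": 0, "wx": 0, "wy": 0, "wz": 0}
    - {"dx": 0, "dy": 0, "dz": 0, "wx": 0, "wy": 0, "wz": 0}
    - {"dx": 0, "dy": 0, "dz": 0, "wx": 0, "wy": 0, "wz": 0}
    - {"dx": 0, "dy": 0, "dz": 0, "wx": 0, "wy": 0, "wz": 0}
    - {"dx": 0, "dy": 0, "dz": 0, "wx": 0, "wy": 0, "wz": 0}
    - {"dx": 0, "dy": 0, "dz": 0, "wx": 0, "wy": 0, "wz": 0}
    - {"dx": 0, "dy": 0, "dz": 0, "wx": 0, "wy": 0, "wz": 0}
  gripper: -1

```text
clock: 18.6
position: [574.2, -419.5, 45.5]
eef_rot: [2.419, 1.999, 0.002]
contact_force: [-1.4, 1.5, 6.0]
opening: 0.689
finger_force: 63.7
```

Call:
apply_moves:
  steps:
    - {"dx": 0, "dy": 0, "dz": 0.08, "wx": 0, "wy": 0, "wz": 0}
    - {"dx": -0.01, "dy": -0.08, "dz": 0.08, "wx": 0, "wy": 0, "wz": 0}
    - {"dx": 0.06, "dy": -0.11, "dz": 0.08, "wx": 0, "wy": 0, "wz": 0}
    - {"dx": 0.14, "dy": -0.11, "dz": 0.08, "wx": 0, "wy": 0, "wz": 0}
    - {"dx": 0.14, "dy": -0.11, "dz": 0.08, "wx": 0, "wy": 0, "wz": 0}
    - {"dx": 0.15, "dy": -0.07, "dz": 0.07, "wx": 0, "wy": 0, "wz": 0}
    - {"dx": 0.15, "dy": -0.04, "dz": 0.06, "wx": 0, "wy": 0, "wz": 0}
    - {"dx": 0.15, "dy": -0.04, "dz": 0.05, "wx": 0, "wy": 0, "wz": 0}

```text
clock: 19.27
position: [579.1, -421.2, 45.6]
eef_rot: [2.42, 2.0, -0.0]
contact_force: [0.0, -1.4, 5.1]
opening: 0.688
finger_force: 65.1
```

Call:
apply_moves:
  steps:
    - {"dx": 0, "dy": 0, "dz": 0, "wx": 0, "wy": 0, "wz": 0}
    - {"dx": 0, "dy": 0, "dz": 0, "wx": 0, "wy": 0, "wz": 0}
    - {"dx": 0, "dy": 0, "dz": 0, "wx": 0, "wy": 0, "wz": 0}
    - {"dx": 0, "dy": 0, "dz": 0, "wx": 0, "wy": 0, "wz": 0}
    - {"dx": 0, "dy": 0, "dz": 0, "wx": 0, "wy": 0, "wz": 0}
    - {"dx": 0, "dy": 0, "dz": 0, "wx": 0, "wy": 0, "wz": 0}
    - {"dx": 0, "dy": 0, "dz": 0.1, "wx": 0, "wy": 0, "wz": 0}
    - {"dx": 0, "dy": 0, "dz": 0.3, "wx": 0, "wy": 0, "wz": 0}
  gripper: 1

```text
clock: 19.93
position: [578.0, -420.1, 56.2]
eef_rot: [-2.42, -2.0, 0.001]
contact_force: [0.1, -0.0, -0.8]
opening: 0.995
finger_force: 0.0
```

Call:
apply_moves:
  steps:
    - {"dx": 0, "dy": 0, "dz": 0.4, "wx": 0, "wy": 0, "wz": 0}
    - {"dx": 0, "dy": 0, "dz": 1, "wx": 0, "wy": 0, "wz": 0}
    - {"dx": 0, "dy": 0, "dz": 1.8, "wx": 0, "wy": 0, "wz": 0}
    - {"dx": 0, "dy": 0, "dz": 2.6, "wx": 0, "wy": 0, "wz": 0}
    - {"dx": -0.3, "dy": 0.6, "dz": 3, "wx": 0, "wy": 0, "wz": 0}
    - {"dx": -0.7, "dy": 1.5, "dz": 3, "wx": 0, "wy": 0, "wz": 0}
    - {"dx": -1.1, "dy": 2.4, "dz": 3, "wx": 0, "wy": 0, "wz": 0}
    - {"dx": -1.5, "dy": 3.3, "dz": 3, "wx": 0, "wy": 0, "wz": 0}

```text
clock: 20.6
position: [518.5, -287.6, 179.1]
eef_rot: [2.42, 1.999, 0.002]
contact_force: [1.0, 0.9, 0.5]
opening: 0.999
finger_force: 0.0
```

Call:
apply_moves:
  steps:
    - {"dx": -0.1, "dy": 0.9, "dz": 0, "wx": 0, "wy": 0, "wz": 0}
    - {"dx": -0.2, "dy": 1.8, "dz": 0, "wx": 0, "wy": 0, "wz": 0}
    - {"dx": -0.2, "dy": 2.7, "dz": 0, "wx": 0, "wy": 0, "wz": 0}
    - {"dx": -0.2, "dy": 3.6, "dz": 0, "wx": 0, "wy": 0, "wz": 0}
    - {"dx": -0.2, "dy": 4.5, "dz": 0, "wx": 0, "wy": 0, "wz": 0}
    - {"dx": -0.2, "dy": 5.4, "dz": 0, "wx": 0, "wy": 0, "wz": 0}
    - {"dx": -0.2, "dy": 6.2, "dz": 0, "wx": 0, "wy": 0, "wz": 0}
    - {"dx": -0.2, "dy": 6.2, "dz": 0, "wx": 0, "wy": 0, "wz": 0}

```text
clock: 21.27
position: [511.4, -32.5, 179.0]
eef_rot: [-2.411, -2.013, -0.007]
contact_force: [0.2, 0.8, 0.7]
opening: 1.001
finger_force: 0.0
```

```bash
python3 m.py pics/t.png
```

```text
[511.39585833 -39.2211892  178.40955348] 21.3667
19470.5 [485.7 207.6] [159. 160.] world [ 578.  -415.6] board -0.0 -55.6
19575.5 [463.1 202.3] [153. 168.] world [ 592.  -356.7] board 2.6 4.8
19241.5 [439.2 197.6] [154. 164.] world [ 604.5 -294.1] board 3.1 68.7
```

View pics/t.png

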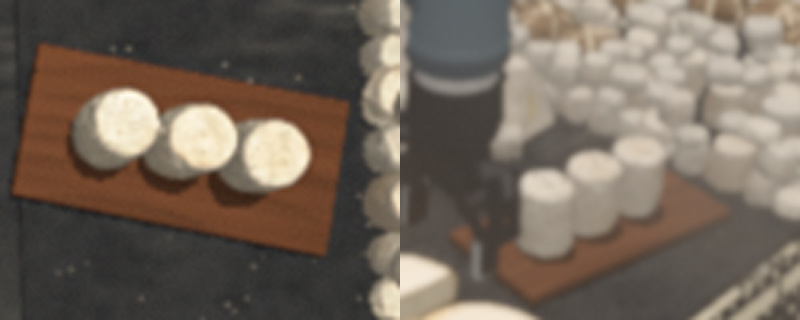

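The row is now straight to about 2 mm: board x is 0.0, 2.6 and 3.1 mm, and all three are upright. The left drum still stands about 3 mm off, so I'll nudge it in.

Call:
apply_moves:
  steps:
    - {"dx": 0.25, "dy": -0.85, "dz": 0, "wx": 0, "wy": 0, "wz": 0}
    - {"dx": 0.6, "dy": -1.75, "dz": 0, "wx": 0, "wy": 0, "wz": 0}
    - {"dx": 0.95, "dy": -2.65, "dz": 0, "wx": 0, "wy": 0, "wz": 0}
    - {"dx": 1.3, "dy": -3.55, "dz": 0, "wx": 0, "wy": 0, "wz": 0}
    - {"dx": 1.65, "dy": -4.45, "dz": 0, "wx": 0, "wy": 0, "wz": 0}
    - {"dx": 1.95, "dy": -5.3, "dz": 0, "wx": 0, "wy": 0, "wz": 0}
    - {"dx": 2.18, "dy": -6, "dz": 0, "wx": 0, "wy": 0, "wz": 0}
    - {"dx": 2.29, "dy": -6.44, "dz": 0, "wx": 0, "wy": 0, "wz": 0}

```text
clock: 22.03
position: [601.7, -305.3, 177.5]
eef_rot: [2.426, 1.992, -0.003]
contact_force: [-0.4, -0.7, 0.1]
opening: 0.999
finger_force: 0.0
```

Call:
apply_moves:
  steps:
    - {"dx": 0, "dy": 0, "dz": 0, "wx": 0, "wy": 0, "wz": 0}
    - {"dx": 0, "dy": 0, "dz": -0.6, "wx": 0, "wy": 0, "wz": 0}
    - {"dx": 0, "dy": 0, "dz": -1.2, "wx": 0, "wy": 0, "wz": 0}
    - {"dx": 0, "dy": 0, "dz": -1.9, "wx": 0, "wy": 0, "wz": 0}
    - {"dx": 0, "dy": 0, "dz": -2.5, "wx": 0, "wy": 0, "wz": 0}
    - {"dx": 0, "dy": 0, "dz": -3, "wx": 0, "wy": 0, "wz": 0}
    - {"dx": 0, "dy": 0, "dz": -3.3, "wx": 0, "wy": 0, "wz": 0}
    - {"dx": 0, "dy": 0, "dz": -3.3, "wx": 0, "wy": 0, "wz": 0}

```text
clock: 22.7
position: [600.0, -298.3, 42.5]
eef_rot: [-2.419, -1.998, 0.004]
contact_force: [-0.1, -0.7, 0.1]
opening: 1.0
finger_force: 0.0
```

Call:
apply_moves:
  steps:
    - {"dx": 0, "dy": 0, "dz": 0, "wx": 0, "wy": 0, "wz": 0}
    - {"dx": 0, "dy": 0, "dz": 0, "wx": 0, "wy": 0, "wz": 0}
    - {"dx": 0, "dy": 0, "dz": 0, "wx": 0, "wy": 0, "wz": 0}
    - {"dx": 0, "dy": 0, "dz": 0, "wx": 0, "wy": 0, "wz": 0}
    - {"dx": 0, "dy": 0, "dz": 0, "wx": 0, "wy": 0, "wz": 0}
    - {"dx": 0, "dy": 0, "dz": 0, "wx": 0, "wy": 0, "wz": 0}
    - {"dx": 0, "dy": 0, "dz": 0, "wx": 0, "wy": 0, "wz": 0}
    - {"dx": 0, "dy": 0, "dz": 0, "wx": 0, "wy": 0, "wz": 0}
  gripper: -1

```text
clock: 23.37
position: [603.8, -299.0, 47.6]
eef_rot: [2.419, 1.999, 0.002]
contact_force: [-1.3, -0.0, 5.3]
opening: 0.694
finger_force: 63.8
```

Call:
apply_moves:
  steps:
    - {"dx": 0, "dy": 0, "dz": 0.04, "wx": 0, "wy": 0, "wz": 0}
    - {"dx": 0, "dy": -0.02, "dz": 0.04, "wx": 0, "wy": 0, "wz": 0}
    - {"dx": -0.01, "dy": -0.04, "dz": 0.04, "wx": 0, "wy": 0, "wz": 0}
    - {"dx": -0.01, "dy": -0.06, "dz": 0.04, "wx": 0, "wy": 0, "wz": 0}
    - {"dx": -0.02, "dy": -0.08, "dz": 0.04, "wx": 0, "wy": 0, "wz": 0}
    - {"dx": -0.02, "dy": -0.08, "dz": 0.04, "wx": 0, "wy": 0, "wz": 0}
    - {"dx": -0.02, "dy": -0.08, "dz": 0.04, "wx": 0, "wy": 0, "wz": 0}
    - {"dx": -0.02, "dy": -0.08, "dz": 0.04, "wx": 0, "wy": 0, "wz": 0}

```text
clock: 24.03
position: [602.9, -299.5, 47.7]
eef_rot: [-2.42, -2.003, -0.004]
contact_force: [-0.5, 6.0, 7.4]
opening: 0.687
finger_force: 64.0
```

Call:
apply_moves:
  steps:
    - {"dx": 0, "dy": 0, "dz": 0, "wx": 0, "wy": 0, "wz": 0}
    - {"dx": 0, "dy": 0, "dz": 0, "wx": 0, "wy": 0, "wz": 0}
    - {"dx": 0, "dy": 0, "dz": 0, "wx": 0, "wy": 0, "wz": 0}
    - {"dx": 0, "dy": 0, "dz": 0, "wx": 0, "wy": 0, "wz": 0}
    - {"dx": 0, "dy": 0, "dz": 0, "wx": 0, "wy": 0, "wz": 0}
    - {"dx": 0, "dy": 0, "dz": 0, "wx": 0, "wy": 0, "wz": 0}
    - {"dx": 0, "dy": 0, "dz": 0.1, "wx": 0, "wy": 0, "wz": 0}
    - {"dx": 0, "dy": 0, "dz": 0.3, "wx": 0, "wy": 0, "wz": 0}
  gripper: 1

```text
clock: 24.7
position: [600.8, -301.1, 57.9]
eef_rot: [-2.42, -2.001, 0.001]
contact_force: [-0.2, -0.8, -0.7]
opening: 0.997
finger_force: 0.0
```

Call:
apply_moves:
  steps:
    - {"dx": 0, "dy": 0, "dz": 0.4, "wx": 0, "wy": 0, "wz": 0}
    - {"dx": 0, "dy": 0, "dz": 1, "wx": 0, "wy": 0, "wz": 0}
    - {"dx": 0, "dy": 0, "dz": 1.8, "wx": 0, "wy": 0, "wz": 0}
    - {"dx": 0, "dy": 0, "dz": 2.6, "wx": 0, "wy": 0, "wz": 0}
    - {"dx": -0.3, "dy": 0.6, "dz": 3, "wx": 0, "wy": 0, "wz": 0}
    - {"dx": -0.7, "dy": 1.5, "dz": 3, "wx": 0, "wy": 0, "wz": 0}
    - {"dx": -1.1, "dy": 2.4, "dz": 3, "wx": 0, "wy": 0, "wz": 0}
    - {"dx": -1.5, "dy": 3.3, "dz": 3, "wx": 0, "wy": 0, "wz": 0}

```text
clock: 25.37
position: [541.4, -168.3, 180.7]
eef_rot: [2.42, 1.999, 0.002]
contact_force: [0.4, 1.2, -0.0]
opening: 1.003
finger_force: 0.0
```

Call:
apply_moves:
  steps:
    - {"dx": -0.1, "dy": 0.9, "dz": 0, "wx": 0, "wy": 0, "wz": 0}
    - {"dx": -0.2, "dy": 1.8, "dz": 0, "wx": 0, "wy": 0, "wz": 0}
    - {"dx": -0.2, "dy": 2.7, "dz": 0, "wx": 0, "wy": 0, "wz": 0}
    - {"dx": -0.2, "dy": 3.4, "dz": 0, "wx": 0, "wy": 0, "wz": 0}
    - {"dx": -0.2, "dy": 3.9, "dz": 0, "wx": 0, "wy": 0, "wz": 0}
    - {"dx": -0.2, "dy": 3.9, "dz": 0, "wx": 0, "wy": 0, "wz": 0}
    - {"dx": -0.2, "dy": 3.9, "dz": 0, "wx": 0, "wy": 0, "wz": 0}
    - {"dx": -0.2, "dy": 3.9, "dz": 0, "wx": 0, "wy": 0, "wz": 0}

```text
clock: 26.03
position: [533.9, -14.4, 179.4]
eef_rot: [2.421, 2.0, 0.0]
contact_force: [-0.7, -0.3, 0.7]
opening: 1.0
finger_force: 0.0
```

```bash
python3 m.py pics/w.png
```

```text
[533.75885467 -14.9909637  178.93799864] 26.1333
19525.0 [485.7 207.5] [159. 159.] world [ 578.  -415.5] board 0.0 -55.5
19637.0 [463.1 202.3] [153. 168.] world [ 592.  -356.7] board 2.6 4.8
19352.5 [439.5 197.2] [154. 165.] world [ 605.5 -295. ] board 4.2 68.1
```

```bash
python3 -c "
from cell import job_done; print(job_done())"
```

```text
the job is handed in; nothing more can be done
None
```

I slid the lone drum in between the two on the board and handed the job in at about 26 s: by the last measurement all three are upright in one straight row within about 5 mm of the board's middle line. A gap of up to about 2 mm may remain beside the left drum.

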